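# Set out the castors on an upturned crate

### The job

The upturned pine crate is to get its castors: set the two castors with red brake pedals on the two dark wooden pads at the crate's front end (the blue-painted board with the black handle) and the two black-wheeled fixed castors on the two pads at the rear, one to a pad, wheel up, each plate lying flat and wholly on its pad, square to the crate so that all wheels run front to rear. Set them down, do not drop them, and leave the odd castor with the white wheel where it lies.

Things in the scene. Friction and masses are not known exactly. Their poses are not given: they have to be found in the camera images.
- braked_castor_a: Castor with a red brake pedal and a black wheel, one rigid piece, lying wheel up on its 60 x 60 x 3 mm steel plate, 71 mm high. Origin: centre of the plate's underside; z up, x the rolling direction. The axle runs along y at x = -20, z = 46 mm; the pedal (32 mm wide) reaches to x = -74 mm, 25 to 35 mm up. Grip the fork's flat outer faces, 30 mm apart and 25 mm wide round the axle; wheel 50 x 20 mm.
- braked_castor_b: Castor with a red brake pedal and a black wheel, one rigid piece, lying wheel up on its 60 x 60 x 3 mm steel plate, 71 mm high. Origin: centre of the plate's underside; z up, x the rolling direction. The axle runs along y at x = -20, z = 46 mm; the pedal (32 mm wide) reaches to x = -74 mm, 25 to 35 mm up. Grip the fork's flat outer faces, 30 mm apart and 25 mm wide round the axle; wheel 50 x 20 mm.
- fixed_castor_a: Fixed castor, black wheel, no pedal, one rigid piece, lying wheel up on its 60 x 60 x 3 mm steel plate, 71 mm high. Origin: centre of the plate's underside; z up, x the rolling direction. The axle runs along y at x = 0, z = 46 mm. Grip the fork's flat outer faces, 30 mm apart and 25 mm wide round the axle; wheel 50 x 20 mm.
- fixed_castor_b: Fixed castor, black wheel, no pedal, one rigid piece, lying wheel up on its 60 x 60 x 3 mm steel plate, 71 mm high. Origin: centre of the plate's underside; z up, x the rolling direction. The axle runs along y at x = 0, z = 46 mm. Grip the fork's flat outer faces, 30 mm apart and 25 mm wide round the axle; wheel 50 x 20 mm.
- odd_castor: Smaller swivel castor with a white wheel (40 mm) and no pedal, not wanted: 60 x 60 mm plate, 60 mm high, wheel up. Origin: centre of the plate's underside.
- crate: Pale pine crate standing upside down, fixed, at any yaw: 276 mm long (x), 212 mm wide (y), its flat bottom 110 mm above the bench. Origin: centre of the footprint at bench height; x points to the front end, a blue-painted board 18 mm thick with a black bar handle standing 30 mm off it at 60 mm height.
- pad_front_a: Dark brown wooden pad, 76 x 76 x 9 mm, glued on the crate at a corner of its front end, for a braked castor. Origin: centre of its underside, 110 mm above the bench; its top is 9 mm higher; axes parallel to the crate's. Pad centres are 156 mm apart front to rear, 128 mm side to side. At the crate's +y side.
- pad_front_b: Dark brown wooden pad, 76 x 76 x 9 mm, glued on the crate at a corner of its front end, for a braked castor. Origin: centre of its underside, 110 mm above the bench; its top is 9 mm higher; axes parallel to the crate's. Pad centres are 156 mm apart front to rear, 128 mm side to side. At the crate's -y side.
- pad_rear_a: Dark brown wooden pad, 76 x 76 x 9 mm, glued on the crate at a corner of its rear end, for a fixed castor. Origin: centre of its underside, 110 mm above the bench; its top is 9 mm higher; axes parallel to the crate's. Pad centres are 156 mm apart front to rear, 128 mm side to side. At the crate's +y side.
- pad_rear_b: Dark brown wooden pad, 76 x 76 x 9 mm, glued on the crate at a corner of its rear end, for a fixed castor. Origin: centre of its underside, 110 mm above the bench; its top is 9 mm higher; axes parallel to the crate's. Pad centres are 156 mm apart front to rear, 128 mm side to side. At the crate's -y side.
Mind the look-alikes: they are no part of the job. Leave any purple look-alike of the fixed_castor_b alone.

How it is judged:
By the outcome, as a careful person would: the job done as asked, in the order asked, and still so for the second after the job is handed in, with the robot touching nothing.
It also fails if it takes over 106 s, if anything falls off the work surface, if the arm or the gripper's body presses on something with over 40 N, if the wrist force passes 120 N, or if a joint passes its speed limit or range.

### The arm

A 7-joint arm with a two-finger parallel gripper is mounted at the origin on the work surface. World frame = base frame: x ahead of the robot, y to its left, z up, the work surface at z = 0. Lengths are in m, angles in degrees, forces in N, time in s.
With the tool pointing down it reaches from about 0.35 to 0.775 m from the base axis. Payload 3.1 kg.
Tool frame: the origin (TCP) lies on the centre line of the jaws, within the pads' length; the fingertips stand 17 mm ahead of it and the grasp point (between the pads) lies 2 mm behind it (robot.tip_reach is the distance from the TCP to the fingertips, in m); z points along the fingers, y is the line along which they close (so a half turn about z gives the same grasp; the last joint's range is limited). The gripper opens to 85 mm and grips with 20 to 120 N. Pads are 22 mm wide; open, the fingers measure 114 mm over their backs; the gripper's body (76 mm by 85 mm) begins 54 mm behind the grasp point. The pads swing forward as they close: fully open they stand 13 mm farther back than shut.
Start: joints at [-73.608, 17.813, 0.802, 86.603, -0.252, 75.585, -1.558], TCP at [0.177, 0.521, 0.248] pointing down, gripper open.
Joint ranges: [-154.91, 154.91], [-16.99, 109.72], [-72.82, 74.43], [7.12, 147.25], [-82.49, 262.49], [11.32, 116.49], [-174.64, 174.64]. Speed limits (degrees/s): [159.86, 159.86, 180, 180, 180, 180, 180].

### API

Orientations are given as [roll, pitch, yaw] about the fixed x, y, z axes, in that order (R = Rz(yaw) Ry(pitch) Rx(roll)).
In Python, from station import robot, fingers, vision, workorder, recognise gives the robot as it stands. Calls block until the motion is done:
- robot.move_to(position, orientation): joint-space move of the TCP to a pose.
- robot.line_to(position, orientation=None, velocity=0.15, f_stop=None): straight line of the TCP; orientation=None keeps the orientation; velocity is the mean speed in m/s. With f_stop (N) it stops when the force on the tool has changed by that much, and returns True; else False.
- robot.move_j(angles): joint-space move.
- fingers.gripper_to(opening, force=None): opening from 0.0 (shut) to 1.0 (fully open); force is the grip in N (None keeps the last); returns when the fingers have stopped.
- robot.pause(seconds).
- robot.inverse_kinematics(position, orientation): joint angles nearest the present ones, or None.
- vision.grab_frame(name): name is "scene" or "top"; returns the picture (400x640x3 uint8, red, green, blue); there is no depth.
- vision.calibration(name): a dict with "mtx" (3x3 intrinsics, pixels), "k1" (the pictures are not rectified: a ray, as slopes to the right and down, at radius r is drawn at 1 + k1 r^2 times it, then the intrinsics apply), "extrinsics" (4x4, takes a point from world to camera coordinates). Camera axes: x right, y up, looking along -z (the intrinsics and any distortion apply to the point x, -y, -z); pixel columns grow to the right and rows downward; lengths in m; the calibration is good to about 2 mm. A picture is of the moment at which its call begins. calibration takes no time and is no camera call.
A pose or a line that the arm cannot do raises robot.PlanningError and nothing moves.
- workorder.close_job(): hands the job in; it is judged then, once.
Trained networks look in the newest picture that a camera, given by its name, has taken for a name from the list of things; names that differ only in an ending like _2 or _b are one class to them, and where a whole thing is asked for, a point or a joint stands for the part that bears it (a point fixed in the world has none). Each returns a list of dicts, best first, with "p" (0 to 1); they miss things now and then, are a little off and sometimes report something else, mostly with a low value. They report only what shows in the picture. A call takes as long as a camera call. They do not tell look-alikes from the thing itself.
- recognise(label, camera): "rect" ([centre column, centre row, width, height] in pixels, round what is visible of it).
Readings, each from a call of its own:
- robot.current_time_s(): time.
- robot.current_joint_positions(): joint angles.
- robot.current_dq(): joint speeds.
- robot.current_joint_torque(): joint torques, N m.
- robot.current_tool_pos(): TCP position.
- robot.current_eef_rot(): TCP orientation.
- robot.current_contact_force(): force on the tool from outside, world axes, zero at the start.
- robot.current_torque(): the same for the moment, N m.
- robot.current_finger_gap(): opening from 0.0 (shut) to 1.0 (fully open).
- robot.current_gripper_force(): force on a finger pad.
Only numpy, scipy, OpenCV 4.12 (cv2) and the standard library are available. Lean on these libraries where they do the work, as an engineer would, in place of code of your own. Each camera call takes 0.05 s, during which the arm holds its last target. There are 200 camera calls.

## Working session

There is one attempt and no reset: what is moved stays moved. The work goes in short steps, each a Python script; the robot and the scene stay as the last script left them, time stands still between calls to the robot, and variables do not carry over. Pictures are saved under pics/ and viewed, at most 14 in all, crops included, and the job is handed in when it is done.

```bash
ls; mkdir -p pics; python3 - <<'E'
from station import robot, fingers, vision, workorder, recognise
import cv2
for n in("scene","top"):
    im=vision.grab_frame(n); cv2.imwrite(f"pics/{n}0.png",im[:,:,::-1])
    c=vision.calibration(n); print(n,c["mtx"].tolist(),c["k1"],c["extrinsics"].round(4).tolist())
    for l in("braked_castor_a","fixed_castor_a","odd_castor","crate","pad_front_a","pad_rear_a"):
        print(l,[(round(d["p"],2),[round(float(v)) for v in d["rect"]]) for d in recognise(l,n)])
print(robot.current_time_s())
E
```

```text
pics
scene [[392.71524572287166, 0.0, 315.14666608590926], [0.0, 392.71524572287166, 204.52758408494373], [0.0, 0.0, 1.0]] -0.050830555931671274 [[0.0743, 0.9972, 0.0051, -0.1026], [-0.8473, 0.0604, 0.5276, 0.3919], [0.5258, -0.0435, 0.8495, -1.4271], [0.0, 0.0, 0.0, 1.0]]
braked_castor_a [(0.67, [387, 183, 20, 35]), (0.59, [396, 227, 28, 32]), (0.39, [341, 208, 37, 32]), (0.22, [186, 244, 22, 26])]
fixed_castor_a [(0.95, [186, 243, 24, 27]), (0.92, [202, 170, 27, 30]), (0.61, [239, 162, 20, 29]), (0.56, [192, 203, 24, 28]), (0.28, [266, 214, 40, 31])]
odd_castor [(0.46, [397, 228, 30, 32])]
crate [(0.75, [302, 224, 131, 133]), (0.4, [190, 202, 24, 27])]
pad_front_a [(0.88, [309, 183, 33, 36]), (0.63, [438, 204, 24, 28]), (0.55, [340, 209, 35, 31])]
pad_rear_a [(0.72, [266, 215, 39, 34]), (0.57, [297, 246, 40, 34])]
top [[439.3796935367231, 0.0, 315.0330853660273], [0.0, 439.3796935367231, 198.73938470099003], [0.0, 0.0, 1.0]] -0.03276991174455837 [[-0.0083, -1.0, -0.0003, 0.0801], [0.992, -0.0083, 0.126, -0.4931], [-0.126, 0.0007, 0.992, -1.224], [0.0, 0.0, 0.0, 1.0]]
braked_castor_a [(0.92, [240, 176, 27, 31]), (0.88, [241, 228, 27, 34])]
fixed_castor_a [(0.94, [444, 171, 19, 20]), (0.94, [441, 256, 26, 27]), (0.78, [401, 263, 27, 24]), (0.65, [446, 219, 27, 26]), (0.6, [371, 169, 38, 43]), (0.26, [296, 174, 39, 38])]
odd_castor [(0.82, [194, 196, 31, 20])]
crate [(0.67, [332, 171, 121, 123])]
pad_front_a [(0.81, [329, 211, 40, 35])]
pad_rear_a [(0.84, [372, 169, 35, 42]), (0.76, [339, 138, 36, 34])]
0.7
```

```bash
python3 - <<'E'
import cv2
a=cv2.imread("pics/top0.png")[95:300,165:485]
cv2.imwrite("pics/topc.png",cv2.resize(a,None,fx=2.5,fy=2.5,interpolation=cv2.INTER_CUBIC))
a=cv2.imread("pics/scene0.png")[130:300,160:480]
cv2.imwrite("pics/scenec.png",cv2.resize(a,None,fx=2.5,fy=2.5,interpolation=cv2.INTER_CUBIC))
E
```

```text
(no output)
```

View pics/topc.png

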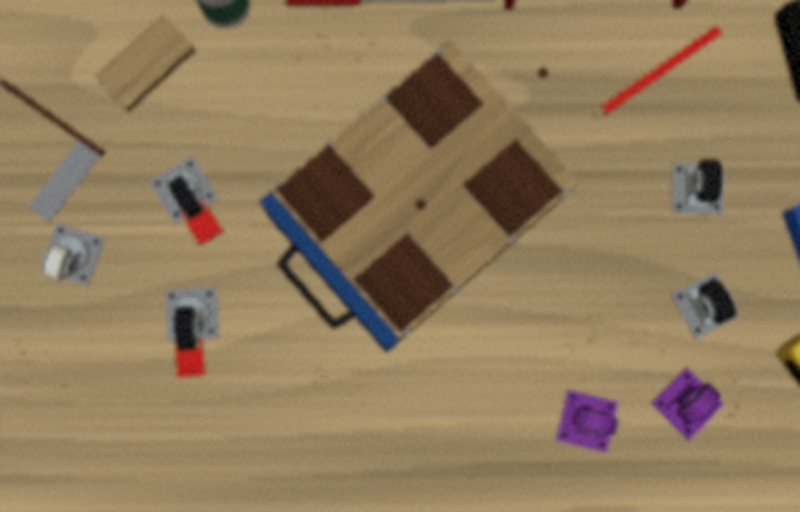

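View pics/scenec.png

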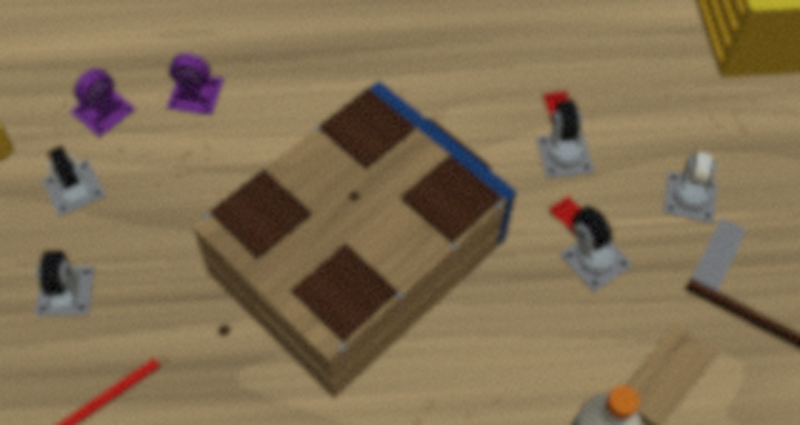

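The top view shows braked castors near (239,171) and (242,222), fixed castors near (444,170) and (447,217), the two purple look-alikes at about (400,263) and (440,256), and the white-wheeled one at (193,197). The crate's blue front points lower left. I'll fit poses by silhouette in both cameras.

```bash
cat > see.py <<'E'
import numpy as np, cv2
from station import vision
from scipy.optimize import minimize
CAL={n:vision.calibration(n) for n in("scene","top")}
def proj(n,P):
    c=CAL[n]; P=np.atleast_2d(P); q=(c["extrinsics"]@np.c_[P,np.ones(len(P))].T)[:3]
    s=np.array([q[0],-q[1]])/-q[2]; s=s*(1+c["k1"]*(s**2).sum(0)); K=c["mtx"]
    return np.c_[K[0,0]*s[0]+K[0,2],K[1,1]*s[1]+K[1,2]]
def unproj(n,uv,z):
    f=lambda p:((proj(n,[p[0],p[1],z])[0]-uv)**2).sum()
    return minimize(f,[.55,0],method="Nelder-Mead",options=dict(xatol=1e-6,fatol=1e-8)).x
def box(x0,x1,y0,y1,z0,z1): return np.array([[x,y,z] for x in(x0,x1) for y in(y0,y1) for z in(z0,z1)])/1000
def cyl(x): 
    t=np.linspace(0,6.28,25); return np.array([[x+25*np.cos(a),y,46+25*np.sin(a)] for a in t for y in(-10,10)])/1000
def parts(kind):
    a=-20 if kind=="b" else 0
    p=[box(-30,30,-30,30,0,3),cyl(a),np.r_[box(a-12,a+12,-15,15,46,58),box(-18,18,-15,15,3,10)]]
    if kind=="b": p.append(box(-74,-40,-16,16,25,35))
    return p
PADS=[box(sx*78-38,sx*78+38,sy*64-38,sy*64+38,119,119) for sx in(1,-1) for sy in(1,-1)]
def place(P,s): c,k=np.cos(s[2]),np.sin(s[2]); return P@np.array([[c,k,0],[-k,c,0],[0,0,1]])+[s[0],s[1],s[3] if len(s)>3 else 0]
def sil(n,ps,s,roi,F=6):
    m=np.zeros(((roi[3]-roi[1])*F,(roi[2]-roi[0])*F),np.uint8)
    for P in ps:
        h=cv2.convexHull(((proj(n,place(P,s))+.5-roi[:2])*F-.5).astype(np.float32)); cv2.fillConvexPoly(m,np.round(h*16).astype(np.int32),1,shift=4)
    return cv2.resize(m.astype(np.float32),None,fx=1/F,fy=1/F,interpolation=cv2.INTER_AREA)
def lab(im): return cv2.cvtColor(im.astype(np.float32)/255,cv2.COLOR_RGB2LAB)
def fit(ims,ps,s0,pad,maskf,z=0,cams=("top","scene")):
    dat=[]
    for n in cams:
        uv=np.vstack([proj(n,place(P,[*s0,z])) for P in ps]); roi=np.r_[uv.min(0)-pad,uv.max(0)+pad].astype(int)
        dat.append((n,roi,maskf(ims[n][roi[1]:roi[3],roi[0]:roi[2]])))
    def cost(v):
        s=[s0[0]+v[0]/100,s0[1]+v[1]/100,s0[2]+v[2]*.3,z]
        return sum(np.abs(sil(n,ps,s,r)-m).sum()/m.sum() for n,r,m in dat)
    best=min((minimize(cost,[0,0,d],method="Nelder-Mead",options=dict(initial_simplex=[[0,0,d],[.8,0,d],[0,.8,d],[0,0,d+.5]],xatol=.005,fatol=1e-4)) for d in(-.6,0,.6)),key=lambda r:r.fun); v=best.x
    return [s0[0]+v[0]/100,s0[1]+v[1]/100,s0[2]+v[2]*.3],best.fun
def fg(p):   # not wood
    L=lab(p); med=np.median(L[...,1:].reshape(-1,2),0); Lm=np.median(L[...,0])
    d=np.hypot(*(L[...,1:]-med).transpose(2,0,1))+.6*np.maximum(0,np.abs(L[...,0]-Lm)-8)
    return np.clip((d-4)/8,0,1)
def dark(p): return np.clip((55-cv2.cvtColor(p,cv2.COLOR_RGB2LAB)[...,0]/2.55-0)/20,0,1)
E
cat > m1.py <<'E'
from see import *
ims={n:cv2.imread(f"pics/{n}0.png")[:,:,::-1].copy() for n in("scene","top")}
for c in("top",),("scene",),("top","scene"):
    O=unproj("top",(332.5,176),.119); r,e=fit(ims,PADS,[*O,np.radians(128)],4,dark,cams=c)
    print("crate",c,np.round(r[:2],4),np.degrees(r[2]).round(2),round(e,3))
for k,uv,yaw in(("b",(239,171),30),("b",(242,222),0),("f",(444,170),90),("f",(447,217),70)):
  for c in("top",),("top","scene"):
    O=unproj("top",uv,0); r,e=fit(ims,parts(k),[*O,np.radians(yaw)],4,fg,cams=c); print(k,c,np.round(r[:2],4),np.degrees(r[2]).round(2),round(e,3))
E
python3 m1.py
```

```text
crate ('top',) [0.5583 0.0294] 130.46 0.411
crate ('scene',) [0.5622 0.0265] 130.64 0.582
crate ('top', 'scene') [0.5583 0.0285] 130.48 0.996
b ('top',) [0.5844 0.303 ] 30.51 0.057
b ('top', 'scene') [0.584 0.301] 30.6 0.172
b ('top',) [0.4596 0.0351] -32.17 0.167
b ('top', 'scene') [0.4594 0.0367] -27.29 1.221
f ('top',) [ 0.5818 -0.3052] 89.43 0.312
f ('top', 'scene') [ 0.58   -0.3066] 85.28 0.551
f ('top',) [0.4703 0.0278] 39.94 0.062
f ('top', 'scene') [0.4726 0.0331] -35.18 1.643
```

```bash
python3 - <<'E'
s=open("see.py").read()
i=s.index("    f=lambda p:((proj"); j=s.index("def box")
s=s[:i]+"    return fsolve(lambda p:proj(n,[p[0],p[1],z])[0]-uv,[.55,0])\n"+s[j:]
s=s.replace("import minimize","import minimize, fsolve")
i=s.index("def dark"); s=s[:i]+'''def dark(p):
    L=lab(p); return np.clip((48-L[...,0])/18,0,1)*(L[...,2]>4)
'''
open("see.py","w").write(s)
m=open("m1.py").read().replace("170),90","170),0").replace("217),70","217),25").replace('for c in("top",),("top","scene"):\n    O=unproj("top",uv','for c in("top",),("scene",),("top","scene"):\n    O=unproj("top",uv')
m+='''    for n in ims:
        for P in parts(k): cv2.polylines(ims[n],[np.round(cv2.convexHull(proj(n,place(P,r)).astype(np.float32))).astype(int)],1,(0,255,0))
    if 0: pass
'''
m=m.replace("    for n in ims:","  for n in ims:").replace("        for P in parts","    for P in parts").replace("    if 0: pass\n","")
m+='''
r,e=fit(ims,PADS,[.56,.027,np.radians(130)],4,dark)
for n in ims:
    for P in PADS: cv2.polylines(ims[n],[np.round(cv2.convexHull(proj(n,place(P,r)).astype(np.float32))).astype(int)],1,(0,255,0))
a=np.vstack([ims["top"][95:290,165:485],ims["scene"][130:270,160:480]])[:,:,::-1]
cv2.imwrite("pics/fit.png",cv2.resize(a,(575,600),fx=1,fy=1,interpolation=cv2.INTER_CUBIC))
'''
open("m1.py","w").write(m)
E
python3 m1.py
```

```text
crate ('top',) [0.5576 0.0295] 130.57 0.112
crate ('scene',) [0.5625 0.0247] 130.66 0.39
crate ('top', 'scene') [0.5584 0.0286] 130.58 0.556
b ('top',) [0.5845 0.3031] 30.52 0.057
b ('scene',) [0.584 0.299] 30.29 0.049
b ('top', 'scene') [0.584 0.301] 30.6 0.172
b ('top',) [0.4374 0.2916] 3.42 0.05
b ('scene',) [0.4366 0.2881] 3.66 0.043
b ('top', 'scene') [0.4368 0.2894] 3.11 0.176
f ('top',) [ 0.5816 -0.3057] -1.16 0.391
f ('scene',) [ 0.58   -0.3088] 0.26 0.258
f ('top', 'scene') [ 0.5806 -0.3076] -1.83 0.668
f ('top',) [ 0.4421 -0.3073] 26.42 0.028
f ('scene',) [ 0.4418 -0.3121] 26.09 0.077
f ('top', 'scene') [ 0.4426 -0.3091] 25.84 0.227
```

View pics/fit.png

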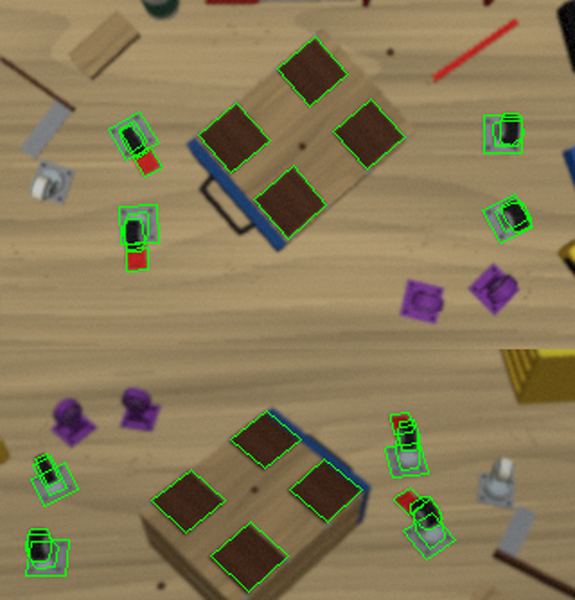

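```bash
python3 - <<'E'
import cv2,numpy as np
t=cv2.imread("pics/top0.png")[150:235,420:470]; s=cv2.imread("pics/scene0.png")[180:265,165:215]
cv2.imwrite("pics/z.png",cv2.resize(np.hstack([t,s]),None,fx=6,fy=6,interpolation=cv2.INTER_CUBIC))
E
```

```text
(no output)
```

View pics/z.png

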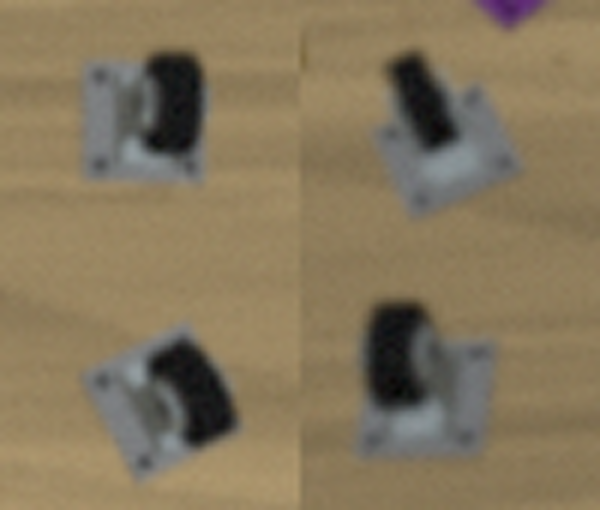

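The fits agree with the picture in both cameras, and the two purple ones are left out. Next I check IK feasibility, then do the first castor.

```bash
cat > job.py <<'E'
import numpy as np
from station import robot, fingers
CR=np.array([.560,.0271]); CY=130.6; HG=.048; ZT=.28
def R(d): d=np.radians(d); return np.array([[np.cos(d),-np.sin(d)],[np.sin(d),np.cos(d)]])
PAD={k:CR+R(CY)@np.array(v) for k,v in dict(fa=(.078,.064),fb=(.078,-.064),ra=(-.078,.064),rb=(-.078,-.064)).items()}
CAS=dict(A=(.5843,.301,30.4,-.02),B=(.437,.2899,3.5,-.02),C=(.5808,-.307,-.5,0),D=(.442,-.3097,26.2,0))
def wrap(a): return (a+180)%360-180
def o(y): return [180,0,wrap(y)]
def plan(c,p,flip=0):
    x,y,w,ax=CAS[c]; g=np.array([x,y])+R(w)@[ax,0]; wy=CY+180*flip; q=PAD[p]+R(wy)@[ax,0]; out=[]
    for k in(0,180):
        a=robot.inverse_kinematics([*g,HG],o(w+k)); b=robot.inverse_kinematics([*q,.119+HG],o(wy+k))
        if a is not None and b is not None: out.append((abs(b[6]-a[6]),k,a,b))
    return g,w,q,wy,out
def go(pos,ori,v=.3):
    try: robot.line_to(pos,ori,velocity=v)
    except robot.PlanningError as e: print("fallback",e); robot.move_to(pos,ori)
def run(c,p,flip=0,k=0):
    g,w,q,wy,_=plan(c,p,flip); a,b=o(w+k),o(wy+k)
    robot.move_to([*g,.20],a); fingers.gripper_to(.75,40)
    robot.line_to([*g,HG+.03],velocity=.15); robot.line_to([*g,HG],velocity=.06,f_stop=15)
    fingers.gripper_to(0,45); print("gap mm",robot.current_finger_gap()*85,robot.current_gripper_force(),robot.current_tool_pos())
    robot.line_to([*g,ZT],velocity=.2); print("held",robot.current_finger_gap()*85)
    go([*q,ZT],b,.25); robot.line_to([*q,.119+HG+.012],velocity=.15)
    print("contact",robot.line_to([*q,.119+HG-.004],velocity=.02,f_stop=5),robot.current_tool_pos(),robot.current_contact_force())
    fingers.gripper_to(.6); robot.line_to([*q,ZT],velocity=.2); print("t",robot.current_time_s())
E
python3 - <<'E'
from job import *
for c,p in("A","fb"),("B","fa"),("C","rb"),("D","ra"):
  for f in(0,1):
    P=plan(c,p,f); print(c,p,f,P[0].round(3),P[2].round(3),[(x[1],round(float(x[2][6])),round(float(x[3][6]))) for x in P[4]])
E
```

```text
A fb 0 [0.567 0.291] [0.571 0.113] [(0, -71, 40), (180, 94, -124)]
A fb 1 [0.567 0.291] [0.545 0.143] [(0, -71, -128), (180, 94, 35)]
B fa 0 [0.417 0.289] [0.474 0.029] [(0, -106, 45), (180, 61, -123)]
B fa 1 [0.417 0.289] [0.448 0.06 ] [(0, -106, -130), (180, 61, 38)]
C rb 0 [ 0.581 -0.307] [0.659 0.01 ] [(0, -35, 56), (180, 137, -113)]
C rb 1 [ 0.581 -0.307] [0.659 0.01 ] [(0, -35, -113), (180, 137, 56)]
D ra 0 [ 0.442 -0.31 ] [ 0.562 -0.074] [(0, -5, 66), (180, 133, -105)]
D ra 1 [ 0.442 -0.31 ] [ 0.562 -0.074] [(0, -5, -105), (180, 133, 66)]
```

```bash
python3 - <<'E'
from job import *
run("A","fb")
from station import vision; import cv2
for n in("scene","top"): cv2.imwrite(f"pics/{n}1.png",vision.grab_frame(n)[:,:,::-1])
E
```

```text
gap mm 28.901620729380866 45.58215407610987 [0.56761393 0.29113673 0.04869386]
held 28.88420230986607
contact True [0.57096429 0.11280065 0.16761371] [0.0670309  0.1863168  3.92630077]
t 10.4167
```

```bash
cat > chk.py <<'E'
from see import *
from job import *
import sys
def check(tag,lst):
    ims={n:vision.grab_frame(n) for n in("scene","top")}
    for n in ims: cv2.imwrite(f"pics/{n}{tag}.png",ims[n][:,:,::-1])
    def fgc(p):
        L=lab(p); m=np.clip((8-L[...,2])/8,0,1); return np.maximum(m,L[...,1]>30).astype(float)
    for k,p in lst:
        for c in("top",),("scene",):
            r,e=fit(ims,parts(k),[*PAD[p],np.radians(CY)],3,fgc,z=.119,cams=c)
            # pad centre as this camera sees the crate
            cc,yw={"top":([.5576,.0295],130.57),"scene":([.5625,.0247],130.66)}[c[0]]
            d=R(CY).T@(np.array(r[:2])-(PAD[p]-CR+cc)); print(p,c,"offset mm",(d*1e3).round(1),"yaw",round(np.degrees(r[2])-yw,1),round(e,2))
E
python3 - <<'E'
from chk import *
robot.move_to([.417,.289,.2],o(3.5)); check(2,[("b","fb")])
im=np.hstack([cv2.imread("pics/top2.png")[110:250,250:400],cv2.imread("pics/scene2.png")[140:280,250:400]])
cv2.imwrite("pics/v2.png",cv2.resize(im,None,fx=2.6,fy=2.6,interpolation=cv2.INTER_CUBIC))
E
```

```text
fb ('top',) offset mm [-2.5 -1.5] yaw 0.6 0.22
fb ('scene',) offset mm [21.3  1.2] yaw 0.8 0.38
```

View pics/v2.png

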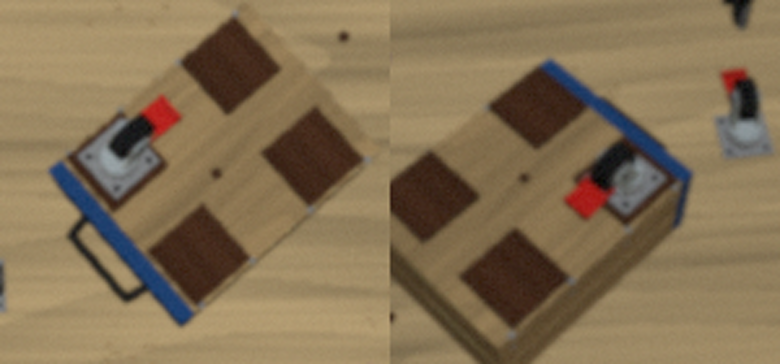

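The castor sits wholly on its pad, with brown showing on all sides in both views (the scene fit was thrown off by the blue board). I'll apply a small offset correction and go on with the others.

```bash
python3 - <<'E'
from job import *
for p in PAD: PAD[p]=PAD[p]+R(CY)@[.0015,.001]
run("B","fa"); run("C","rb"); run("D","ra")
x,y=.45,-.25
robot.move_to([x,y,.28],o(30))
from chk import *
check(3,[("b","fb"),("b","fa"),("f","ra"),("f","rb")])
im=np.hstack([cv2.imread("pics/top3.png")[110:250,250:400],cv2.imread("pics/scene3.png")[140:280,250:400]])
cv2.imwrite("pics/v3.png",cv2.resize(im,None,fx=2.6,fy=2.6,interpolation=cv2.INTER_CUBIC))
E
```

```text
gap mm 29.231250613529124 45.38590434647631 [0.41748799 0.28908292 0.04850525]
held 28.874747311648242
contact True [0.47192417 0.03003036 0.16745574] [-0.65731467  0.05847796  3.82203547]
t 21.55
gap mm 29.22009550007866 45.43688803911209 [ 0.58119309 -0.30738488  0.04866346]
held 28.953818356770878
contact True [0.65771194 0.01005597 0.16766161] [-0.5037982   0.15857764  4.2753535 ]
t 31.4333
gap mm 29.469793213674443 45.62078431248665 [ 0.44241317 -0.31013454  0.04851808]
held 29.305316498341174
contact True [ 0.56058592 -0.07325148  0.16748778] [ 0.8911983  -0.27335982  3.58942392]
t 40.9583
fb ('top',) offset mm [-4.  -2.5] yaw 1.3 0.23
fb ('scene',) offset mm [23.2  0.3] yaw 1.7 0.37
fa ('top',) offset mm [-2.6 -1.3] yaw -0.0 0.22
fa ('scene',) offset mm [10.8  0.2] yaw 1.1 0.37
ra ('top',) offset mm [-2.7 -1.8] yaw -0.3 0.08
ra ('scene',) offset mm [ 0.6 -0.1] yaw -0.1 0.22
rb ('top',) offset mm [-2.7 -1.6] yaw -0.7 0.11
rb ('scene',) offset mm [0. 0.] yaw -0.6 0.18
```

View pics/v3.png

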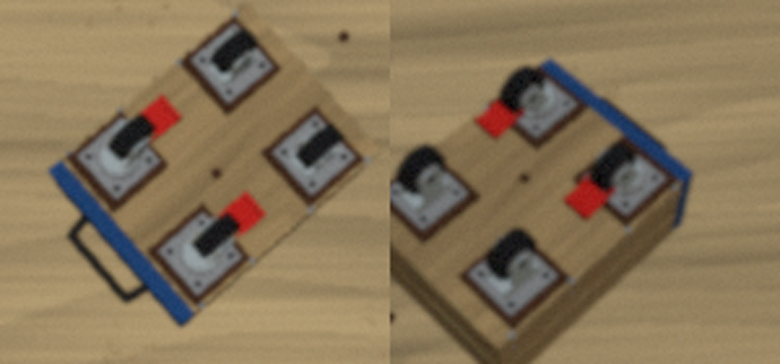

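All four castors sit square and wholly on their pads, with brown margin visible all round. I'll hand it in.

```bash
python3 -c "
from station import workorder
print(workorder.close_job())"
```

```text
the job is handed in; nothing more can be done
None
```

The job is handed in: both braked castors are on the front pads and both black fixed castors on the rear pads, wheel up, square and wholly on their pads in the last pictures, at about 41 s of the allowed 106 s on the last reading; the white-wheeled castor and the purple look-alikes were not touched.

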